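# Rake a dropped gearbox out from under the display shelf

## Robot

A 6-joint arm with a two-finger parallel gripper is mounted at the origin on the work surface. World frame = base frame: x ahead of the robot, y to its left, z up, the work surface at z = 0. Lengths are in m, angles in rad, forces in N, time in s.
With the tool pointing down it reaches from about 0.275 to 0.825 m from the base axis. Payload 4.9 kg.
Tool frame: the origin (TCP) lies midway between the tips of the shut fingers; the grasp point (between the pads) lies 19 mm behind it (bot.grip_depth is the distance from the TCP to the grasp point, in m); z points along the fingers, y is the line along which they close (so a half turn about z gives the same grasp; the last joint's range is limited). The gripper opens to 85 mm and grips with 20 to 120 N. Pads are 22 mm wide; open, the fingers measure 114 mm over their backs; the gripper's body (76 mm by 85 mm) begins 54 mm behind the grasp point. The pads swing forward as they close: fully open they stand 13 mm farther back than shut.
Start: joints at [1.084, 0.326, -0.193, 1.052, 0, 1.437], TCP at [0.19, 0.516, 0.231] pointing down, gripper open.
Joint ranges: [-2.65, 2.65], [-0.97, 1.79], [-1.3, 1.35], [-1.93, 2.1], [-1.47, 1.37], [-3.14, 3.14]. Speed limits (rad/s): [2.57, 2.57, 3.14, 3.14, 3.14, 3.14].

## Interface

Orientations are given as a unit quaternion [w, x, y, z].
In Python, from cell import bot gives the robot as it stands. Calls block until the motion is done:
- bot.move_pose(position, orientation): joint-space move of the TCP to a pose.
- bot.move_linear(position, speed=0.15, rotation=None, until_force=None): straight line of the TCP; rotation=None keeps the orientation; speed is the mean speed in m/s. With until_force (N) it stops when the force on the tool has changed by that much, and returns True; else False.
- bot.goto_joints(angles): joint-space move.
- bot.set_gripper(opening, grasp_force=None): opening from 0.0 (shut) to 1.0 (fully open); grasp_force is the grip in N (None keeps the last); returns when the fingers have stopped.
- bot.wait(seconds).
- bot.solve_ik(position, orientation): joint angles nearest the present ones, or None.
- bot.camera(name): name is "scene" or "top"; returns the picture (480x640x3 uint8, red, green, blue); there is no depth.
- bot.calibration(name): a dict with "mtx" (3x3 intrinsics, pixels), "extrinsics" (4x4, takes a point from world to camera coordinates). Camera axes: x right, y down, z forward; pixel columns grow to the right and rows downward; lengths in m; the calibration is good to about 2 mm. A picture is of the moment at which its call begins. calibration takes no time and is no camera call.
A pose or a line that the arm cannot do raises bot.PlanningError and nothing moves.
- bot.close_job(): hands the job in; it is judged then, once.
Trained networks look in the newest picture that a camera, given by its name, has taken for a name from the list of things; names that differ only in an ending like _2 or _b are one class to them, and where a whole thing is asked for, a point or a joint stands for the part that bears it (a point fixed in the world has none). Each returns a list of dicts, best first, with "confidence" (0 to 1); they miss things now and then, are a little off and sometimes report something else, mostly with a low value. They report only what shows in the picture. A call takes as long as a camera call.
- bot.search_frame(camera, thing): "bbox" ([left, top, width, height] in pixels, round what is visible of it).
Readings, each from a call of its own:
- bot.read_clock(): time.
- bot.read_joint_positions(): joint angles.
- bot.read_joint_vel(): joint speeds.
- bot.read_joint_efforts(): joint torques, N m.
- bot.read_position(): TCP position.
- bot.read_tool_rot(): TCP orientation.
- bot.read_ft_force(): force on the tool from outside, world axes, zero at the start.
- bot.read_moment(): the same for the moment, N m.
- bot.read_gripper_width(): opening from 0.0 (shut) to 1.0 (fully open).
- bot.read_finger_force(): force on a finger pad.
Only numpy, scipy, OpenCV 4.12 (cv2) and the standard library are available. Lean on these libraries where they do the work, as an engineer would, in place of code of your own. Each camera call takes 0.05 s, during which the arm holds its last target. There are 200 camera calls.

## Task

An espagnolette gearbox has been dropped and lies out of sight somewhere under the low walnut display shelf on the counter. Take the flat T-shaped rake, feel for the gearbox under the shelf and draw it out onto the cork mat in front, working gently so that nothing is rammed or jammed against the shelf, and without disturbing the other hardware on the counter. Then lay the rake flat on the tiles, clear of the mat.

Things in the scene. Friction and masses are not known exactly. Their poses are not given: they have to be found in the camera images.
- shelf: Low walnut display shelf, fixed, 158 (x) by 352 (y) mm. Origin: centre of its underside, on the counter; its open mouth faces its own -x, z up. Base board with thin black anti-slip liner, together 6 mm (the bay's floor), clear gap above it 42 mm, top board 16 mm (top at 64 mm). Samples screwed to the rear half of the top reach 112 mm above the counter. The bay is open only at the mouth.
- mouth (a point): Middle of the mouth's lower edge, on the bay's floor at its front: 79 mm in front of the shelf's origin, 6 mm above the counter; same axes as the shelf. From here the bay runs 150 mm in (+x) to the back panel and 160 mm to each side (+y and -y) to the cheeks.
- bay (a point): Middle of the bay's floor, 75 mm in from the mouth. The dropped gearbox lies flat on this floor at any yaw; its pose is NOT reported: its middle is 46 to 68 mm in from the mouth and up to 100 mm to either side, so it may block the rake on one side, never on both. At least 35 mm are free between it and the back panel, and 10 mm or more beside each cheek.
- gap (a point): Middle of the gap in the mouth, 27 mm above the counter. The gearbox that must come out through it: dark steel, 68 by 40 mm, case 17 mm high with a 20 mm high faceplate along one long edge, 0.28 to 0.41 kg. It slides when pushed with some 2 to 5 N and stays where it is left; pushed some 30 mm sideways by the shank it turns flush against it.
- mat: Thin cork counter mat, fixed, against the front of the shelf's base board: 150 (x) by 320 (y) by 4 mm, origin at the centre of its underside, axes as the shelf's (centre 155 mm in front of the shelf's origin). Its top is 2 mm lower than the bay's floor. The gearbox must end lying on it.
- rake_grip (a point): Middle of the rake's black handle, half-way up, 16 mm above its flat underside. The rake: a flat aluminium T, 160 g, lying flat; +x runs from the handle along the shank to the head, z up. Handle 95 (x) by 22 (y) by 32 mm high, centred here; shank 18 mm wide, 5 mm thick, flush with the underside. Its centre of mass lies about 60 mm ahead of here: grip firmly or the head droops.
- rake_head (a point): Centre of the rake's head, a crossbar 16 mm (x) by 114 mm (y) by 5 mm thick, 207 mm ahead of rake_grip, 2.5 mm above the underside; same axes. It spans 199 to 215 mm ahead of rake_grip and reaches 48 mm out on each side of the shank.
- pulley: Copper sash pulley, 110 by 28 mm plate with the wheel standing up, 48 mm high; origin under its centre. To be left alone.
- handle: White tilt-turn window handle lying on its side, about 140 by 60 mm, 30 mm high; origin near its rose. To be left alone.
- staypin: Bronze casement stay pin, plate 64 by 18 mm, pin 26 mm high; origin under its centre. To be left alone.

How it is judged:
By the outcome, as a careful person would: the job done as asked, in the order asked, and still so for the second after the job is handed in, with the robot touching nothing.
It also fails if it takes over 64 s, if anything falls off the work surface, if the arm or the gripper's body presses on something with over 40 N, if the wrist force passes 120 N, or if a joint passes its speed limit or range.

## Working session

There is one attempt and no reset: what is moved stays moved. The work goes in short steps, each a Python script; the robot and the scene stay as the last script left them, time stands still between calls to the robot, and variables do not carry over. Pictures are saved under pics/ and viewed, at most 10 in all, crops included, and the job is handed in when it is done.

```bash
mkdir -p pics; python3 - <<'E'
from cell import bot
import cv2,numpy as np
np.set_printoptions(precision=4,suppress=True)
for c in ["scene","top"]:
    im=bot.camera(c); cv2.imwrite(f"pics/{c}0.png",cv2.cvtColor(im,cv2.COLOR_RGB2BGR))
    k=bot.calibration(c); print(c,k["mtx"].tolist(),k["extrinsics"])
    for t in ["shelf","mat","rake_grip","rake_head","pulley","handle","staypin"]:
        print(t,[(np.round(d["bbox"]).tolist(),round(d["confidence"],2)) for d in bot.search_frame(c,t)[:2]])
print(bot.read_tool_rot(),bot.read_clock())
E
```

```text
scene [[435.9860514539302, 0.0, 316.2495301917373], [0.0, 435.9860514539302, 235.49691740874476], [0.0, 0.0, 1.0]] [[ 0.3085  0.9512  0.0011 -0.1809]
 [ 0.5353 -0.1726 -0.8268 -0.2616]
 [-0.7863  0.2557 -0.5625  1.4572]
 [ 0.      0.      0.      1.    ]]
shelf [([330.0, 168.0, 132.0, 115.0], 0.56)]
mat [([282.0, 210.0, 111.0, 87.0], 0.82)]
rake_grip [([126.0, 238.0, 60.0, 97.0], 0.81)]
rake_head [([125.0, 238.0, 63.0, 98.0], 0.81)]
pulley [([382.0, 284.0, 56.0, 24.0], 0.57)]
handle [([429.0, 212.0, 55.0, 36.0], 0.57)]
staypin [([407.0, 190.0, 6.0, 8.0], 0.52)]
top [[457.9868448206483, 0.0, 316.44227259097187], [0.0, 457.9868448206483, 236.2160188644901], [0.0, 0.0, 1.0]] [[-0.1558 -0.9878 -0.0029  0.1051]
 [-0.9662  0.153  -0.2072  0.6001]
 [ 0.2052 -0.0295 -0.9783  0.8409]
 [ 0.      0.      0.      1.    ]]
shelf [([170.0, 192.0, 116.0, 196.0], 0.62)]
mat [([248.0, 196.0, 107.0, 163.0], 0.78), ([156.0, 358.0, 16.0, 36.0], 0.73)]
rake_grip [([446.0, 166.0, 57.0, 126.0], 0.71)]
rake_head [([446.0, 169.0, 56.0, 123.0], 0.66)]
pulley [([222.0, 162.0, 48.0, 23.0], 0.93)]
handle [([117.0, 252.0, 52.0, 61.0], 0.67)]
staypin [([156.0, 357.0, 20.0, 37.0], 0.81)]
[ 0.      0.1755  0.9845 -0.    ] 0.8
```

View pics/top0.png

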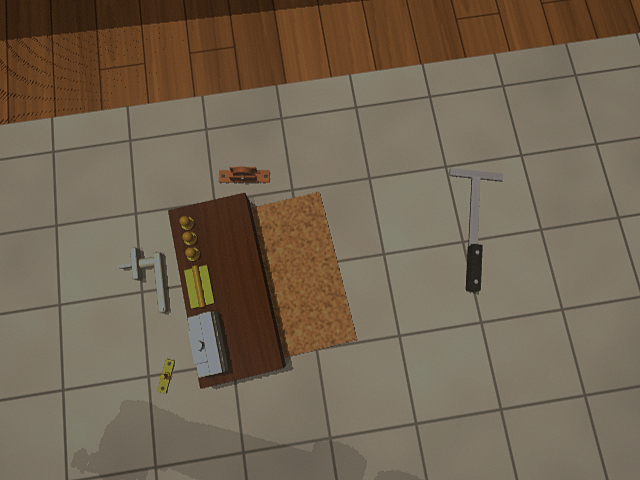

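View pics/scene0.png

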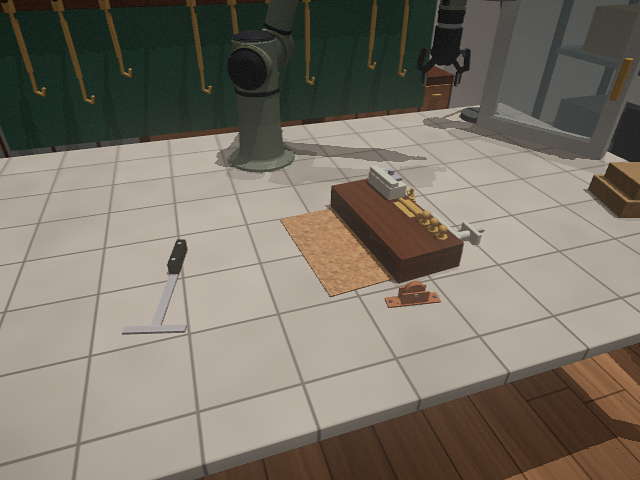

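The top view shows the shelf at left (top corners about (169,211), (246,194), (284,371) and (201,387)). The mat is at centre, with the mouth facing image right. The rake is at right, handle at about (474,268) and head at about (476,176). The pulley is just past the shelf's far end. The scene view agrees.

```bash
cat > h.py <<'E'
import numpy as np,cv2
from scipy.spatial.transform import Rotation as R
from cell import bot
np.set_printoptions(precision=4,suppress=True)
def unproj(c,uv,z):
    k=bot.calibration(c);E=k["extrinsics"];K=k["mtx"]
    d=np.c_[np.atleast_2d(uv),np.ones(len(np.atleast_2d(uv)))]@np.linalg.inv(K).T@E[:3,:3]
    o=-E[:3,:3].T@E[:3,3]
    return o[:2]+d[:,:2]*((z-o[2])/d[:,2])[:,None]
def proj(c,P):
    k=bot.calibration(c);E=k["extrinsics"];p=(np.atleast_2d(P)@E[:3,:3].T+E[:3,3])@np.array(k["mtx"]).T
    return p[:,:2]/p[:,2:]
def q(yaw):  # tool down; tool x along world yaw
    x=np.array([np.cos(yaw),np.sin(yaw),0]);z=np.array([0,0,-1.]);y=np.cross(z,x)
    a=R.from_matrix(np.c_[x,y,z]).as_quat();return np.array([a[3],*a[:3]])
E
python3 - <<'E'
from h import *
im=cv2.imread("pics/top0.png");hsv=cv2.cvtColor(im,cv2.COLOR_BGR2HSV)
def comp(m,box):
    mm=np.zeros_like(m);x,y,w,h=box;mm[y:y+h,x:x+w]=m[y:y+h,x:x+w]
    cs,_=cv2.findContours(cv2.morphologyEx(mm,cv2.MORPH_CLOSE,np.ones((3,3))),cv2.RETR_EXTERNAL,cv2.CHAIN_APPROX_NONE)
    return max(cs,key=cv2.contourArea)[:,0,:].astype(float)
def rect(c,z,n):
    p=unproj("top",c,z);r=cv2.minAreaRect((p*1000).astype(np.float32));print(n,r,'\n',cv2.boxPoints(r));return p
cork=cv2.inRange(hsv,(5,90,100),(20,255,255))
rect(comp(cork,(244,185,120,180)),.004,'mat')
rect(comp(cv2.inRange(hsv,(0,60,20),(20,255,110)),(160,185,130,210)),.064,'shelf')
h=rect(comp(cv2.inRange(hsv,(0,0,0),(180,255,70)),(455,235,40,65)),.03,'hndl')
# bright head/shank vs tile
for b in [(440,160,70,25),(462,185,25,55)]:
    x,y,w,hh=b;print(im[y:y+hh:6,x:x+w:6].mean(2).astype(int))
print("shelfpts",unproj("top",[[169,211],[246,194],[284,371],[201,387]],.064))
print("rake axis", unproj("top",[[450,172],[503,177],[476,176],[475,242]],.005))
k=bot.calibration("top")["extrinsics"];print("cam",-k[:3,:3].T@k[:3,3])
v=cv2.resize(im[150:310,430:520],None,fx=3.7,fy=3.7,interpolation=cv2.INTER_CUBIC);cv2.imwrite("pics/rk.png",v)
E
```

```text
mat ((553.3203125, 44.019649505615234), (319.647216796875, 139.61021423339844), 4.655930519104004) 
 [[388.3579 100.6212]
 [399.6903 -38.5283]
 [718.2827 -12.5819]
 [706.9503 126.5676]]
shelf ((539.4172973632812, 185.26815795898438), (357.35369873046875, 193.77963256835938), 4.518631458282471) 
 [[353.6625 267.7801]
 [368.9291  74.6028]
 [725.1721 102.7563]
 [709.9055 295.9336]]
hndl ((504.7957458496094, -294.4006652832031), (29.88641357421875, 106.5617446899414), 74.4803695678711) 
 [[ 449.4592 -294.5427]
 [ 552.1356 -323.0553]
 [ 560.1323 -294.2586]
 [ 457.4559 -265.746 ]]
[[119 126 118 119 120 119 111  82  71  92 121 122]
 [ 99  70  81 112 123 123 121 121 117 119 121 120]
 [121  71 117 116 115 114 115 115 114 118 119 122]
 [125 127 124 125 130  83 115  81 106 120 117 121]
 [123 124 126 124 123 125 118 121 124 122 122 120]]
[[122 122 119 119 124]
 [125 122 116 123 120]
 [122 124 112 123 121]
 [122 125 115 122 121]
 [121 126 111 123 122]
 [124 126 111 123 122]
 [122 123 113 120 121]
 [124 124 115 121 120]
 [109 119 114 120 121]
 [ 72  88 117  75  97]]
shelfpts [[0.7058 0.2929]
 [0.7169 0.1366]
 [0.3657 0.1095]
 [0.3615 0.2647]]
rake axis [[ 0.7165 -0.2995]
 [ 0.6874 -0.4099]
 [ 0.6988 -0.3529]
 [ 0.5571 -0.3178]]
cam [0.4237 0.0368 0.9473]
```

View pics/rk.png

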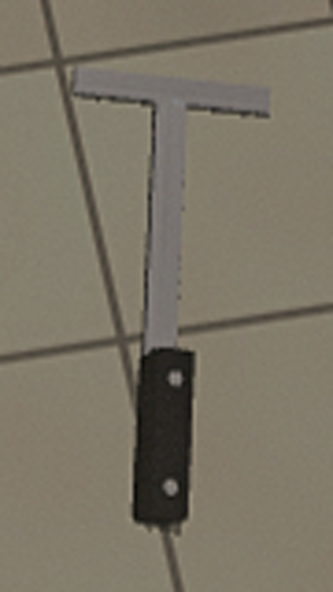

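The crop shows the rake's head centre at image (476.5,175) and the shank meeting the handle at (473.7,244.5). The handle's top is centred at about (475,268).

```bash
cat >> h.py <<'E'
YS=np.deg2rad(94.66); SX=np.array([np.cos(YS),np.sin(YS)]);SY=np.array([-SX[1],SX[0]])
ORG=np.array([.5418,.2037]);MOUTH=ORG-.079*SX
def S(x,y): return MOUTH+x*SX+y*SY   # mouth coords -> world
E
python3 - <<'E'
from h import *
hd=unproj("top",[[476.5,175.1]],.005)[0];sb=unproj("top",[[473.7,244.5]],.005)[0];hc=unproj("top",[[475.1,268.1]],.032)[0]
a=hd-sb;yaw=np.arctan2(a[1],a[0]);a/=np.linalg.norm(a)
g=hd-.207*a;a2=hd-hc;print(hd,yaw,g,hc,np.arctan2(a2[1],a2[0]),np.linalg.norm(a2))
yaw=np.arctan2(a2[1],a2[0])
g=(g+hc)/2
for off in (0,np.pi):
    print(off,bot.solve_ik([*g,.1],q(yaw+off)))
    for s in (.09,-.09):
        for x in (-.25,-.07): print(bot.solve_ik([*S(x,s),.03],q(YS+off)),end=' ')
    print()
np.save("g.npy",[*g,yaw])
E
```

```text
[ 0.7006 -0.3545] -0.26669161293624566 [ 0.5009 -0.2999] [ 0.501  -0.2958] -0.2860375809810604 0.2080631151399111
0 [-0.663   0.5015 -0.2831  0.7862  0.      2.7646]
[-0.4168  0.4677 -0.5799  0.5232  0.      1.0726] [-0.0556  0.4268 -0.6567  0.4874  0.      1.4339] [-0.2861  0.7178 -0.0865  0.7665  0.      1.2034] [-0.0173  0.6835 -0.1559  0.7313  0.      1.4722] 
3.141592653589793 [-0.663   0.5015 -0.2831  0.7862  0.     -0.377 ]
[-0.4168  0.4677 -0.5799  0.5232  0.     -2.069 ] [-0.0556  0.4268 -0.6567  0.4874  0.     -1.7077] [-0.2861  0.7178 -0.0865  0.7665  0.     -1.9382] [-0.0173  0.6835 -0.1559  0.7313  0.     -1.6694]
```

```bash
python3 - <<'E'
from h import *
gx,gy,yaw=np.load("g.npy")
bot.move_pose([gx,gy,.09],q(yaw))
bot.set_gripper(.6)
print(bot.move_linear([gx,gy,.004],speed=.12,until_force=8))
bot.set_gripper(0,grasp_force=110)
print(bot.read_position(),bot.read_gripper_width(),bot.read_finger_force())
bot.move_linear([gx,gy,.10],speed=.15)
print(bot.read_ft_force(),bot.read_moment())
bot.move_pose([*S(-.26,.095),.10],q(YS))
bot.move_linear([*S(-.26,.095),.022],speed=.1)
print(bot.read_position(),bot.read_ft_force(),bot.read_moment(),bot.read_clock())
for c in("top","scene"): cv2.imwrite(f"pics/{c}1.png",cv2.cvtColor(bot.camera(c),cv2.COLOR_RGB2BGR))
im=cv2.imread("pics/top1.png");im2=cv2.imread("pics/scene1.png")
for n,(x,y) in {'m':(0,0),'ml':(0,.16),'mr':(0,-.16),'exp':(-.053,.095)}.items():
    for c,i in(("top",im),("scene",im2)):
        u=proj(c,[*S(x,y),.018 if n=='exp' else .006])[0];cv2.circle(i,tuple(int(v) for v in u),2,(0,0,255),-1)
cv2.imwrite("pics/v1.png",np.hstack([cv2.resize(im[170:400,150:420],(540,460)),im2[150:380,200:460]]) if 0 else cv2.resize(im[170:400,150:420],(700,596)))
cv2.imwrite("pics/v2.png",cv2.resize(im2[140:340,180:480],(795,530)))
E
```

```text
False
[ 0.5018 -0.2984  0.0052] 0.23649354663393285 108.4306812286377
[-0.356  -0.3307 -2.171 ] [-0.0007  0.0763 -0.002 ]
[ 0.4751 -0.1421  0.0224] [ 0.1574 -0.4278 -2.0727] [-0.1255  0.0236 -0.0267] 8.8167
```

View pics/v1.png

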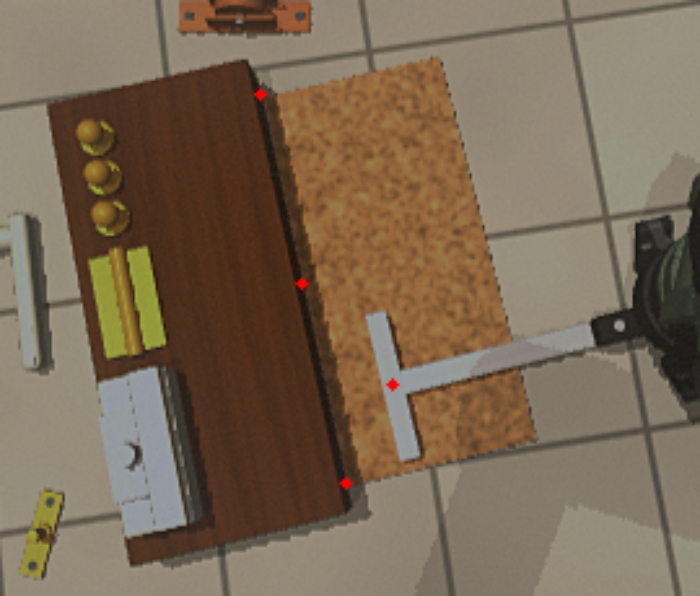

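View pics/v2.png

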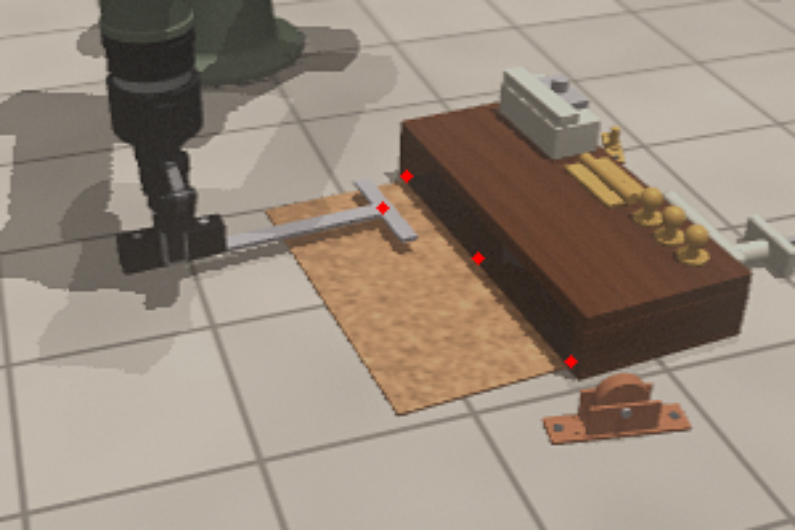

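The top view shows the rake head centred on its predicted spot at crop (393,385), parallel to the mouth. The three mouth dots lie on the lower front edge, and the scene view agrees, so I'll feel in on the +y side.

```bash
cat >> h.py <<'E'
def mc(): # grip in mouth coords
    p=np.array(bot.read_position());d=p[:2]-MOUTH;return np.array([d@SX,d@SY,p[2]])
def go(x,y,z=.0145,speed=.06,f=None):
    r=bot.move_linear([*S(x,y),z],speed=speed,until_force=f)
    F=np.array(bot.read_ft_force());print("hit" if r else "ok",mc(),"F",np.array([F[:2]@SX,F[:2]@SY,F[2]]),bot.read_clock());return r
E
python3 - <<'E'
from h import *
go(-.26,.095)
if go(-.225,.095) or go(-.072,.095,speed=.05,f=2.5):
    x=mc()[0]; go(-.26,.095,speed=.1)
    go(-.26,-.095,speed=.12); go(-.225,-.095)
    go(-.072,-.095,speed=.05,f=2.5)
E
```

```text
ok [-0.2598  0.0954  0.0142] F [ 0.3209  0.4255 -1.0269] 9.1917
ok [-0.225   0.0948  0.0146] F [ 0.3685 -0.2569 -0.8818] 9.925
ok [-0.0721  0.095   0.0145] F [ 0.5848 -0.6695 -1.8585] 13.1333
```

```bash
python3 - <<'E'
from h import *
go(-.072,-.095,speed=.04,f=2.0)
E
```

```text
hit [-0.0718  0.0272  0.0138] F [-1.2376  0.3303 -1.6367] 15.2417
```

```bash
python3 - <<'E'
from h import *
go(-.076,.0272,speed=.03); print(bot.read_moment())
go(-.076,-.095,speed=.04,f=2.0); print(bot.read_moment())
bot.wait(.2); go(*mc()[:2]); print(bot.read_moment())
E
```

```text
ok [-0.0763  0.0274  0.0144] F [-0.0645  0.1643 -0.7501] 15.55
[-0.0711  0.0042 -0.009 ]
hit [-0.0757  0.0259  0.0137] F [ 0.2591 -0.3105 -0.851 ] 16.0917
[-0.0785 -0.0607  0.0405]
ok [-0.0757  0.0268  0.0145] F [-0.1069 -0.0683 -0.8848] 16.5417
[-0.1225 -0.0123 -0.0008]
```

```bash
python3 - <<'E'
from h import *
y=mc()[1]; 
while y>-.09:
    y-=.012
    h=go(-.076,y,speed=.04,f=3.5); M=bot.read_moment()[2]; print(round(M,3))
    if h or abs(M)>.2: break
E
```

```text
ok [-0.0761  0.0142  0.0145] F [ 0.3346  0.0279 -1.6597] 16.9917
0.039
ok [-0.0762  0.0021  0.0146] F [-0.6322 -0.1913 -1.7621] 17.4417
-0.029
ok [-0.0761 -0.0099  0.0145] F [ 0.0381 -0.3985 -2.2847] 17.8917
0.036
hit [-0.0761 -0.0108  0.0138] F [ 0.2397  0.1548 -1.949 ] 18.1
-0.004
```

```bash
python3 - <<'E'
from h import *
y=mc()[1]; 
while y>-.09:
    y=max(y-.008,-.095)
    h=go(-.076,y,speed=.04,f=6); M=bot.read_moment()[2]; print(round(M,3))
    if h or abs(M)>.15: break
E
```

```text
ok [-0.076  -0.0191  0.0144] F [-0.0556  0.8374 -2.0671] 18.4917
-0.0
ok [-0.076  -0.0275  0.0145] F [-0.0187 -0.1396 -1.8679] 18.8417
0.025
ok [-0.0761 -0.0357  0.0146] F [-0.0631 -0.2754 -2.0462] 19.1917
0.02
ok [-0.076  -0.0436  0.0146] F [-0.7511  0.5099 -1.4083] 19.5417
0.082
ok [-0.076  -0.0516  0.0145] F [-0.5352 -0.5361 -2.3039] 19.8917
0.012
ok [-0.076  -0.0596  0.0146] F [-0.2382  1.086  -1.5974] 20.2417
0.007
ok [-0.076  -0.0676  0.0146] F [ 0.974  -0.1909 -1.8422] 20.5917
0.073
ok [-0.076  -0.0756  0.0146] F [ 0.7226 -0.0243 -1.3623] 20.9417
0.029
ok [-0.076  -0.0836  0.0146] F [-0.6689 -0.4059 -2.3453] 21.2917
0.069
ok [-0.076  -0.0915  0.0145] F [ 0.5303  1.0806 -1.7087] 21.6417
0.066
```

```bash
python3 - <<'E'
from h import *
for c in("top","scene"): cv2.imwrite(f"pics/{c}2.png",cv2.cvtColor(bot.camera(c),cv2.COLOR_RGB2BGR))
a=cv2.imread("pics/top2.png")[180:380,220:420];b=cv2.imread("pics/scene2.png")[180:300,270:430]
b=np.clip(b.astype(float)*2,0,255).astype(np.uint8)
cv2.imwrite("pics/v3.png",np.hstack([cv2.resize(a,(330,330)),cv2.resize(b,(440,330),interpolation=cv2.INTER_CUBIC)]))
E
```

```text
(no output)
```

View pics/v3.png

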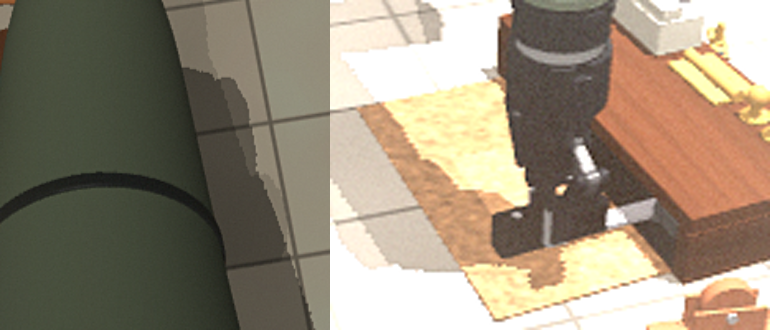

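The scene view shows the rake still straight, with its shank going into the mouth near the -y end at about crop (640,215). The gearbox can't be seen. I'll draw out from here while watching force.

```bash
python3 - <<'E'
from h import *
x=mc()[0];y=mc()[1]
while x>-.232:
    x=max(x-.04,-.234)
    if go(x,y,speed=.05,f=12): break
for c in("top","scene"): cv2.imwrite(f"pics/{c}3.png",cv2.cvtColor(bot.camera(c),cv2.COLOR_RGB2BGR))
a=cv2.imread("pics/top3.png")[180:380,220:420];b=cv2.imread("pics/scene3.png")[180:300,270:430]
b=np.clip(b.astype(float)*1.5,0,255).astype(np.uint8)
cv2.imwrite("pics/v4.png",np.hstack([cv2.resize(a,(330,330)),cv2.resize(b,(440,330),interpolation=cv2.INTER_CUBIC)]))
E
```

```text
ok [-0.1159 -0.0914  0.0145] F [ 0.0053  0.5181 -1.0412] 22.6917
ok [-0.1565 -0.0916  0.0146] F [ 0.5407  0.6814 -1.6078] 23.6417
ok [-0.1966 -0.0915  0.0145] F [-0.5215  0.32   -2.4606] 24.5917
ok [-0.2344 -0.0915  0.0145] F [ 0.0776 -0.0611 -1.4725] 25.5
```

View pics/v4.png

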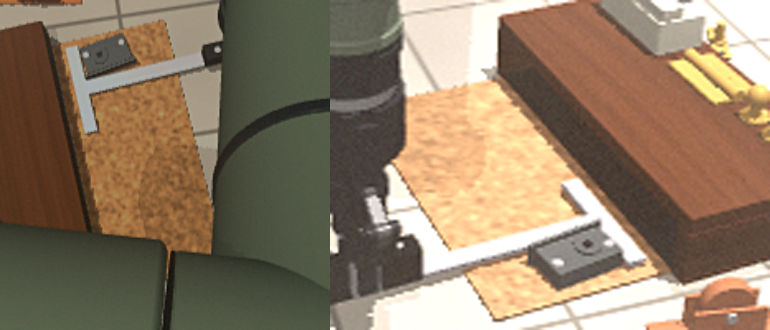

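The gearbox is out and lies on the mat beside the shank, at about top crop (108,55). Next I'll free the rake and lay it on the tiles.

```bash
python3 - <<'E'
from h import *
go(-.228,-.0915,speed=.04); go(-.228,-.078,speed=.04)
go(-.235,-.078,.13,speed=.12)
gx,gy,yaw=np.load("g.npy")
bot.move_pose([gx,gy,.10],q(yaw))
bot.move_linear([gx,gy,.02],speed=.1)
print(bot.move_linear([gx,gy,.0056],speed=.02,until_force=10),bot.read_position())
bot.set_gripper(.5); 
bot.move_linear([gx,gy,.12],speed=.12)
bot.move_pose([.35,-.35,.25],q(yaw))
print(bot.read_clock())
for c in("top","scene"): cv2.imwrite(f"pics/{c}4.png",cv2.cvtColor(bot.camera(c),cv2.COLOR_RGB2BGR))
a=cv2.imread("pics/top4.png");b=cv2.imread("pics/scene4.png")
cv2.imwrite("pics/v5.png",np.hstack([cv2.resize(a[150:400,100:520],(470,280)),b[180:460,100:420]]))
E
```

```text
ok [-0.2274 -0.0914  0.0145] F [ 0.0307 -0.3542 -0.5806] 25.9
ok [-0.2281 -0.0778  0.0146] F [-0.525  -0.2314 -1.4429] 26.3833
ok [-0.2348 -0.0774  0.129 ] F [-0.685  -0.961  -2.0947] 27.5
False [ 0.501  -0.2979  0.0057]
32.9833
```

View pics/v5.png

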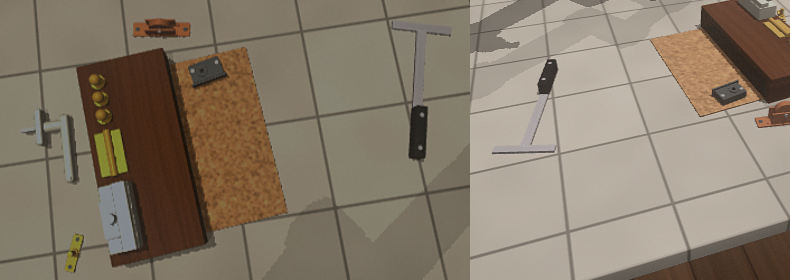

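The gearbox lies wholly on the mat at (208,70). The rake is flat on the tiles at (418,90), and the pulley, handle and stay pin haven't moved.

```bash
python3 -c "
from cell import bot
print(bot.close_job())"
```

```text
the job is handed in; nothing more can be done
None
```

The gearbox is out from under the shelf and lying on the cork mat, the rake is flat on the tiles clear of the mat, nothing else on the counter was moved, and the job was handed in at about 33 s of the 64 s allowed.

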